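Trim the moisture meter with the plastic tuning tool

ROBOT

A 6-joint arm with a two-finger parallel gripper is mounted at the origin on a cart in front of the work surface, level with it; the furniture and walls round the work are solid. World frame = base frame: x ahead of the robot, y to its left, z up, the work surface at z = 0. Lengths are in m, angles in rad, forces in N, time in s.
With the tool pointing down it reaches from about 0.425 to 0.95 m from the base axis. Payload 3.5 kg.
Tool frame: the origin (TCP) lies between the finger pads; the fingertips stand 25 mm ahead of it and the grasp point (between the pads) lies 6 mm ahead of it (ctrl.finger_overhang is the distance from the TCP to the fingertips, in m); x points along the fingers, y is the direction in which the jaws open and shut, and the axes are right-handed (so a half turn about x gives the same grasp; the last joint's range is limited). The gripper opens to 85 mm and grips with 20 to 120 N. Pads are 22 mm wide; open, the fingers measure 114 mm over their backs; the gripper's body (76 mm by 85 mm) begins 54 mm behind the grasp point. The pads swing forward as they close: fully open they stand 13 mm farther back than shut.
Start: joints at [1.171, 0.286, 1.577, -0, 1.279, -0.15], TCP at [0.167, 0.654, 0.256] pointing down, gripper open.
Joint ranges: [-2.77, 2.77], [-0.9, 2.22], [0.21, 2.48], [-1.53, 4.67], [0.24, 2.81], [-2.84, 2.84]. Speed limits (rad/s): [2.79, 2.79, 3.14, 3.14, 3.14, 3.14].

INTERFACE

Orientations are given as a unit quaternion [x, y, z, w].
In Python, from plant import ctrl gives the robot as it stands.
- The arm moves only by the tool play_rows, never from a script. Its argument "targets" is a list of rows, each an object with "delta_pos": the shift along the world's x, y, z normalised to -1 to 1, where 1 is 1000 mm, a list of three; "delta_rot": the turn, a rotation vector about the world's x, y, z normalised to -1 to 1, where 1 is pi rad, a list of three; "claw": the finger opening in mm, from 0 to 85.4. In form: [{"delta_pos": [tx, ty, tz], "delta_rot": [wx, wy, wz], "claw": claw}, ...]. A call has 1 to 20 rows; each row is the pose to reach, as a shift and turn from the pose measured when the call began, turning the shorter way round; what a row does not reach only later rows make up. A row lasts 1/12 s, in which the tool goes at most 41.7 mm and 7.16 degrees, less where a joint would pass 70% of its speed; a pose out of reach is approached as far as the arm can. A call with a number of a shift or a turn outside -1 to 1 is refused whole. A call with a gripper value outside its range is refused whole. The fingers move at their own pace and stop on an object; "newtons" is the grip in N (left out, the last holds). Time passes only in rows, so rows that repeat a pose let the fingers close. It gives the time, the measured TCP pose, the force and the opening at its end, in the units of the state.
- ctrl.get_state(): the state, without advancing time (a new reading comes with each control period).
- ctrl.read_camera(name): name is "scene" or "side" or "wrist"; returns the picture (420x560x3 uint8, blue, green, red); there is no depth.
- ctrl.calibration(name): a dict with "fx", "fy", "cx", "cy" (pixels), "camera_from_world" (4x4, takes a point from world to camera coordinates). Camera axes: x right, y down, z forward; pixel columns grow to the right and rows downward; lengths in m; the calibration is good to about 2 mm. A picture is of the moment at which its call begins: read the wrist's pose just before it. calibration takes no time and is no camera call; for the wrist camera it gives the pose at the moment of the call.
- ctrl.sign_off(): hands the job in, once; it reports no verdict.
The state is a dict: "time": time; "qpos": joint angles; "dq": joint speeds; "joint_efforts": joint torques, N m; "eef_pos": TCP position; "tcp_rot": TCP orientation; "contact_force": force on the tool from outside, world axes, zero at the start; "wrist_torque": the same for the moment, N m; "opening": opening from 0.0 (shut) to 1.0 (fully open).
Only numpy, scipy, OpenCV 4.12 (cv2) and the standard library are available. Lean on these libraries where they do the work, as an engineer would, in place of code of your own. Each camera call takes 0.05 s, during which the arm holds its last target. There are 200 camera calls.

TASK

The bench moisture meter reads wrong on its reference puck. Take the yellow plastic trimming tool from its stand, seat its blade in the slotted screw in the middle of the dial, and gently (well under 15 N on the screw) turn it until the red hand points to the middle of the green band. Then put the tool back upright into its stand and let go; turn the screw only with the tool, leave the reference puck on its sensor pad and do not disturb the other things.

Things in the scene. Friction and masses are not known exactly. Their poses are not given: they have to be found in the camera images.
- meter: Blue housing, 120 x 170 x 45 mm (x, y, z), fixed to the bench; origin at the centre of its underside, z up. On its top, 40 mm from the centre toward its -y, is a white dial of radius 42 mm; 46 mm toward its +y is a steel sensor pad of radius 31 mm, its top 49 mm above the bench.
- slot_floor (a point): Point on the axis of the trimmer screw, at the floor of its slot, 48 mm above the bench. The slot is 5 mm wide and 6 mm deep and runs right across the steel screw (19 mm). Its direction is NOT measured: it lies within 1.25 rad, either way, of square across the red hand (never in line with it), differs from meter to meter, and turns together with the hand. Site x axis: opposite to the hand.
- screw_face (a point): Point on the screw's axis at the height of its slotted face, 6 mm above slot_floor. The screw sits in a brass collar of 20 mm inner and 27 mm outer diameter, whose rim stands 5 mm above this face; a blade across the slot rests on the face, one along the slot drops to the floor. Measured positions can be 1 to 2 mm off, all alike.
- pointer (a joint): Angle of the red hand (36 mm long), collar and screw together, rad. 0: hand at the middle of the green band (0.12 rad either way), toward the meter's -x. Positive: hand counter-clockwise of the band from above, so turn clockwise. Stops at -0.6 and 1.5. Stiff (about 0.035 N m), stays where left; the blade has up to 0.2 rad of play either way in the slot.
- tool: Yellow plastic trimming tool, 110 mm long, about 40 g, upright; origin at the end of its blade, z along the tool to the handle. White blade 15 mm wide along x, 2 mm thick along y, z = 0 to 10 mm; shank 11 mm diameter to z = 45; square flange 22 x 22 mm, z = 45 to 50; square handle 16 x 16 mm, sides along x and y, z = 50 to 110.
- stand: Grey block, 60 x 60 x 55 mm, on a 76 mm square foot plate, fixed to the bench; origin at the centre of its underside. A hole of 18 mm diameter and 50 mm depth with a 2 mm chamfer goes down its middle from the top. The tool hangs upright in it by its flange (free to shift 3 mm sideways), with the blade's end 10 mm above the bench.
- ref_puck: Pale speckled stone puck, 53 mm across, 27 mm high, loose on the meter's sensor pad; origin at the centre of its underside. Must stay there.
- stone: Brown pebble, 52 x 53 x 26 mm, loose on the bench; origin at its underside. Bystander.
- spare_puck: Grey stone puck, 44 mm across, 25 mm high, loose on the bench; origin at the centre of its underside. Bystander.
Not all that is in view belongs to the job. Of the things that look like the tool, the smallest one is meant.

How it is judged:
On the way, in this order (a step that is already met when the one before it is completed fails the run):
1. the tool's blade is seated in the slot of the screw (z of tool in the frame of slot_floor below 0.003 m and distance between tool and slot_floor below 0.006 m), for 0.1 s.
2. with the blade in the slot, the hand is turned into the green band (value of joint pointer between -0.1 and 0.1 rad and distance between tool and slot_floor below 0.008 m), for 0.2 s.
At the end, for the whole second after the job is handed in: The red hand stands within 0.1 rad of the middle of the green band; the tool is back in its stand, upright, at rest, its flange within 4 mm of the stand's top; the reference puck still lies on the sensor pad (value of joint pointer between -0.1 and 0.1 rad and horizontal distance between tool and stand below 0.006 m and height (world z) of tool below 0.014 m and angle between each of tool, ref_puck's own z axis and vertical below 0.1 rad and linear speed of tool below 0.02 m/s and horizontal distance between ref_puck and meter between 0.034 and 0.058 m); the robot touches nothing.
It fails at once if the screw, collar or hand is loaded with more than 15 N (contact force between pointer and anything else above 15 N).
It fails at once if the fingers or arm touch the screw, collar or hand (contact force between pointer and the fingers above 0.5 N or contact force between pointer and the arm above 0.5 N).
It fails at once if the reference puck is shifted by more than 10 mm (distance of ref_puck from where it was at the start of the episode above 0.01 m).
It fails at once if the pebble or the spare puck is shifted by more than 15 mm (distance of any of stone, spare_puck from where it was at the start of the episode above 0.015 m).
It also fails if it takes over 67 s, if anything falls off the work surface, if the arm or the gripper's body presses on something with over 40 N, if the wrist force passes 120 N, or if a joint passes its speed limit or range.

## Working session

There is one attempt and no reset: what is moved stays moved. The work goes in short steps, Python scripts to look and compute and a tool call to move; the robot and the scene stay as the last step left them, time stands still between calls to the robot, and variables do not carry over. Pictures are saved under pics/ and viewed, about 8 in all and at most 12, crops included, and the job is handed in when it is done.

Besides the shell and the picture viewer there is one more tool, called after "Request:" as a command line: name --argument value ..., lists and objects as JSON in quotes. play_rows: Moves the arm, as the interface text tells. Its arguments: {"type":"object","properties":{"targets":{"type":"array"},"newtons":{"type":"number"}},"required":["targets"]}

```bash
ls; mkdir -p pics; cat > h.py <<'E'
import numpy as np, cv2
from plant import ctrl
def cal(n):
    c=ctrl.calibration(n); return np.array([[c['fx'],0,c['cx']],[0,c['fy'],c['cy']],[0,0,1]]),np.array(c['camera_from_world'])
def ray(n,uv,KT=None):
    K,T=KT or cal(n); R=T[:3,:3]; o=-R.T@T[:3,3]
    return o,R.T@np.linalg.solve(K,[uv[0],uv[1],1.])
def onz(n,uv,z,KT=None):
    o,d=ray(n,uv,KT); return o+d*(z-o[2])/d[2]
def proj(n,p,KT=None):
    K,T=KT or cal(n); q=K@(T[:3,:3]@np.array(p)+T[:3,3]); return q[:2]/q[2]
def snap(n,f):
    KT=cal(n); im=ctrl.read_camera(n); cv2.imwrite(f'pics/{f}.png',im); np.savez(f'pics/{f}.npz',K=KT[0],T=KT[1]); return im,KT
def load(f):
    d=np.load(f'pics/{f}.npz'); return cv2.imread(f'pics/{f}.png'),(d['K'],d['T'])
E
python3 - <<'E'
from h import *
s=ctrl.get_state();print(s, ctrl.finger_overhang)
a=[snap(n,n+'0') for n in('scene','side','wrist')]
for i,K in a: print(K[0][0,0],-K[1][:3,:3].T@K[1][:3,3])
cv2.imwrite('pics/m0.png',np.vstack([np.hstack([cv2.resize(a[0][0],(400,300)),cv2.resize(a[1][0],(400,300))]),np.hstack([cv2.resize(a[2][0],(400,300)),np.zeros((300,400,3),np.uint8)])]))
E
```

```text
pics
{'time': 0.0, 'qpos': array([ 1.17099280e+00,  2.87209316e-01,  1.57818602e+00, -1.27524892e-05,
        1.27859481e+00, -1.49996100e-01]), 'dq': array([ 0.00097023, -0.00163497, -0.00014651, -0.00076561, -0.00193328,
       -0.00246214]), 'joint_efforts': array([-7.95868254e-04, -4.05964887e+01, -2.92634743e+01, -1.66599630e-04,
        5.94479192e-03,  7.01094862e-06]), 'eef_pos': array([0.16660655, 0.65349531, 0.25491312]), 'tcp_rot': array([ 0.08727245,  0.70182378, -0.08890643,  0.7013719 ]), 'contact_force': array([ 0.49200339,  1.13038394, -0.66215282]), 'wrist_torque': array([ 0.00823945,  0.01937917, -0.02382668]), 'opening': 0.9995747267279242} 0.025
509.3198865794921 [-0.12863485 -0.16627707  0.75966328]
414.2455354042022 [ 0.22099279 -0.34442636  0.58162214]
300.1627942183134 [0.10268581 0.67056994 0.37264274]
```

View pics/m0.png

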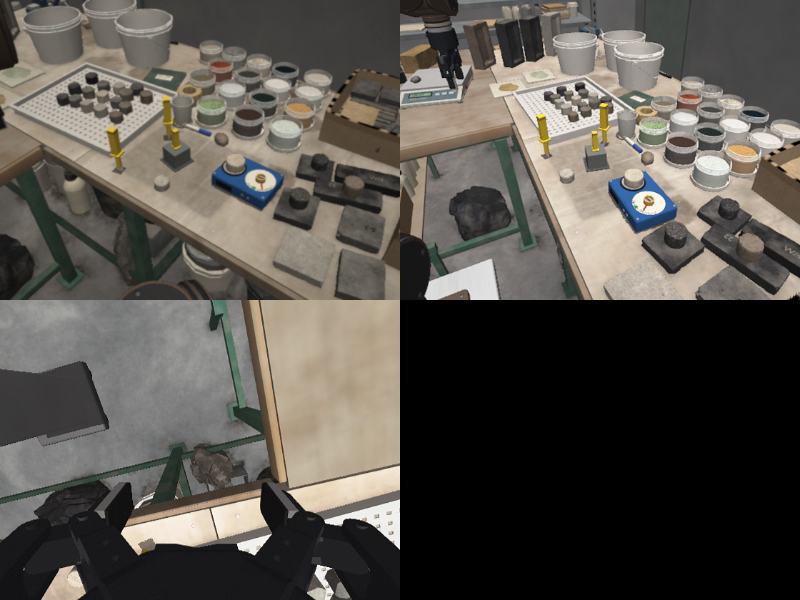

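Scene view, in 400-wide pixels: three yellow tools at (115,150), (168,115) and (176,145). The last one is the smallest and hangs in the grey stand; the meter is at (248,180). Next I check with a crop and measure.

```bash
python3 - <<'E'
from h import *
out=[]
for n in('scene','side'):
    im,KT=load(n+'0'); hsv=cv2.cvtColor(im,cv2.COLOR_BGR2HSV)
    for nm,lo,hi in(('yel',(20,150,100),(32,255,255)),('blue',(100,150,60),(120,255,255)),('red',(0,170,100),(8,255,255)),('green',(45,80,80),(85,255,255))):
        m=cv2.inRange(hsv,lo,hi); c,l,s,ct=cv2.connectedComponentsWithStats(m)
        for i in range(1,c):
            if s[i,4]>(60 if nm in('yel','blue') else 12): print(n,nm,s[i],ct[i].round(1))
c1=cv2.imread('pics/scene0.png')[150:300,200:400]; c2=cv2.imread('pics/side0.png')[170:320,240:440]
cv2.imwrite('pics/m1.png',np.hstack([cv2.resize(c,(400,300)) for c in(c1,c2)]))
E
```

```text
scene yel [229 144  13  46 375] [234.3 164.4]
scene yel [150 177  13   9  77] [156.1 181.4]
scene yel [151 187  22  48 415] [161.  209.9]
scene yel [240 186  13  24 191] [245.8 197.9]
scene blue [ 298  222   98   70 2028] [346.2 257.8]
scene red [299  88  21   6  58] [309.4  90.4]
side yel [278 144  16  55 493] [285.2 167.9]
side yel [191 160  20  55 533] [200.4 184.2]
side yel [269 184  10  28 201] [272.6 198.5]
side blue [326 202  13  12  63] [332.2 207.2]
side blue [ 292  241   96   84 2723] [339.  286.2]
side red [399 133   7   5  15] [402.5 135.1]
side red [407 134  11   4  18] [412.1 136.2]
side red [341 286   5   8  13] [343.1 289.2]
side green [327 288   6   3  13] [329.6 288.9]
```

View pics/m1.png

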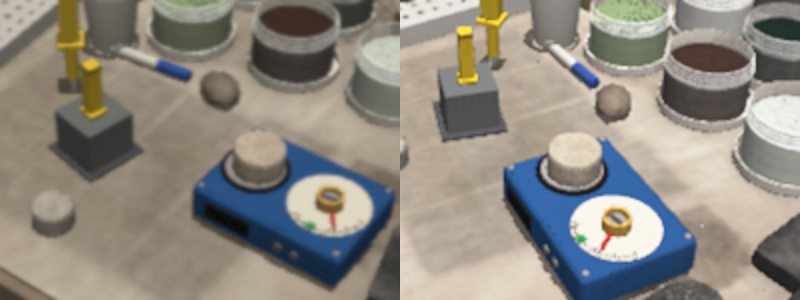

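The crop confirms it: the small tool stands in the grey stand, at scene (246,198) and side (272,198). The dial collar is at scene (365,249) and side (348,280).

```bash
cat >> h.py <<'E'
def tri(a,b):
    o1,d1=a;o2,d2=b; A=np.stack([d1,-d2],1); t=np.linalg.lstsq(A,o2-o1,rcond=None)[0]
    p,q=o1+d1*t[0],o2+d2*t[1]; return ((p+q)/2).round(4),np.linalg.norm(p-q).round(4)
E
python3 - <<'E'
from h import *
P={}
for n,a,b in (('tooltop',(246,182),(272.5,185.5)),('flange',(246.5,205),(273,210)),('collar',(365,249),(348.5,280)),('puck top',(329.5,221),(327,240)),('decoyfar',(234,146),(287,146)),('decoynear',(156,180),(199,162))):
    print(n,tri(ray('scene',a),ray('side',b)))
for n,a,b in(('stone',(310,195),(346,222)),('spare',(226.5,257),(234,246))): print(n,onz('scene',a,.012),onz('side',b,.012))
# blue top corners
for n,cs in(('scene',[(297,243),(330,217),(396,246),(364,277)]),):
    for c in cs: print(onz(n,c,.045))
E
```

```text
tooltop (array([0.506 , 0.3741, 0.1219]), np.float64(0.0029))
flange (array([0.5053, 0.376 , 0.0582]), np.float64(0.0054))
collar (array([0.5369, 0.108 , 0.0569]), np.float64(0.0016))
puck top (array([0.5384, 0.1914, 0.0874]), np.float64(0.0007))
decoyfar (array([0.5756, 0.4581, 0.1533]), np.float64(0.0192))
decoynear (array([0.381 , 0.4998, 0.1505]), np.float64(0.0019))
stone [0.66443372 0.31562695 0.012     ] [0.6595826  0.31223112 0.012     ]
spare [0.39757437 0.34560362 0.012     ] [0.3969128  0.34644444 0.012     ]
[0.4857889  0.23254218 0.045     ]
[0.59142616 0.21938095 0.045     ]
[0.59211793 0.0668829  0.045     ]
[0.48260354 0.07958425 0.045     ]
```

```bash
python3 - <<'E'
from h import *
from scipy.spatial.transform import Rotation as R
s=ctrl.get_state(); Rt=R.from_quat(s['tcp_rot']).as_matrix(); print(Rt.round(3))
K,T=cal('wrist'); c=-T[:3,:3].T@T[:3,3]
print('cam pos in tcp',Rt.T@(c-s['eef_pos']),'\ncam axes in tcp (cols)\n',(Rt.T@T[:3,:3].T).round(3),K)
E
```

```text
[[-0.001  0.247  0.969]
 [-0.002  0.969 -0.247]
 [-1.    -0.002 -0.   ]]
cam pos in tcp [-0.11756037  0.00043171 -0.06620156] 
cam axes in tcp (cols)
 [[ 0.001 -0.263  0.965]
 [ 1.     0.    -0.001]
 [ 0.     0.965  0.263]] [[300.16279422   0.         274.5505352 ]
 [  0.         300.16279422 209.73363776]
 [  0.           0.           1.        ]]
```

Request:
play_rows --targets '[{"delta_pos":[0.339,-0.28,0.02],"delta_rot":[0,0,0],"claw":85},{"delta_pos":[0.339,-0.28,0.02],"delta_rot":[0,0,0],"claw":85},{"delta_pos":[0.339,-0.28,0.02],"delta_rot":[0,0,0],"claw":85},{"delta_pos":[0.339,-0.28,0.02],"delta_rot":[0,0,0],"claw":85},{"delta_pos":[0.339,-0.28,0.02],"delta_rot":[0,0,0],"claw":85},{"delta_pos":[0.339,-0.28,0.02],"delta_rot":[0,0,0],"claw":85},{"delta_pos":[0.339,-0.28,0.02],"delta_rot":[0,0,0],"claw":85},{"delta_pos":[0.339,-0.28,0.02],"delta_rot":[0,0,0],"claw":85},{"delta_pos":[0.339,-0.28,0.02],"delta_rot":[0,0,0],"claw":85},{"delta_pos":[0.339,-0.28,0.02],"delta_rot":[0,0,0],"claw":85},{"delta_pos":[0.339,-0.28,0.02],"delta_rot":[0,0,0],"claw":85},{"delta_pos":[0.339,-0.28,-0.04],"delta_rot":[0,0,0],"claw":85},{"delta_pos":[0.339,-0.28,-0.04],"delta_rot":[0,0,0],"claw":85},{"delta_pos":[0.339,-0.28,-0.04],"delta_rot":[0,0,0],"claw":85},{"delta_pos":[0.339,-0.28,-0.04],"delta_rot":[0,0,0],"claw":85}]'

```text
time: 1.4
eef_pos: [0.5049, 0.3731, 0.2135]
tcp_rot: [0.087, 0.703, -0.09, 0.7]
contact_force: [-0.2, 0.5, 0.3]
opening: 1.0
```

```bash
python3 - <<'E'
from h import *
s=ctrl.get_state();print(s['eef_pos'],s['qpos'])
snap('wrist','w1')
E
```

```text
[0.50490092 0.37307916 0.21354485] [ 4.75378200e-01  2.23410468e-01  1.73305369e+00 -1.28859090e-03
  1.19040055e+00 -8.44885223e-01]
```

Request:
play_rows --targets '[{"delta_pos":[0.03,-0.267,0.02],"delta_rot":[0,0,0],"claw":85},{"delta_pos":[0.03,-0.267,0.02],"delta_rot":[0,0,0],"claw":85},{"delta_pos":[0.03,-0.267,0.02],"delta_rot":[0,0,0],"claw":85},{"delta_pos":[0.03,-0.267,0.02],"delta_rot":[0,0,0],"claw":85},{"delta_pos":[0.03,-0.267,0.02],"delta_rot":[0,0,0],"claw":85},{"delta_pos":[0.03,-0.267,0.02],"delta_rot":[0,0,0],"claw":85},{"delta_pos":[0.03,-0.267,0.02],"delta_rot":[0,0,0],"claw":85},{"delta_pos":[0.03,-0.267,-0.04],"delta_rot":[0,0,0],"claw":85},{"delta_pos":[0.03,-0.267,-0.04],"delta_rot":[0,0,0],"claw":85},{"delta_pos":[0.03,-0.267,-0.04],"delta_rot":[0,0,0],"claw":85},{"delta_pos":[0.03,-0.267,-0.04],"delta_rot":[0,0,0],"claw":85}]'

```text
time: 2.37
eef_pos: [0.5361, 0.1072, 0.177]
tcp_rot: [0.087, 0.701, -0.088, 0.702]
contact_force: [1.1, 0.6, 0.8]
opening: 0.995
```

```bash
python3 - <<'E'
from h import *
s=ctrl.get_state();print(s['eef_pos'],s['qpos'],s['time'])
a,_=snap('wrist','w2'); b,_=load('w1')
cv2.imwrite('pics/m2.png',np.hstack([cv2.resize(x[60:360,80:480],(400,300)) for x in(b,a)]))
E
```

```text
[0.53614634 0.10721804 0.1769795 ] [ 1.24355512e-02  8.53494279e-02  1.96097245e+00 -1.79250585e-03
  1.09472463e+00 -1.30867152e+00] 2.3667
```

View pics/m2.png

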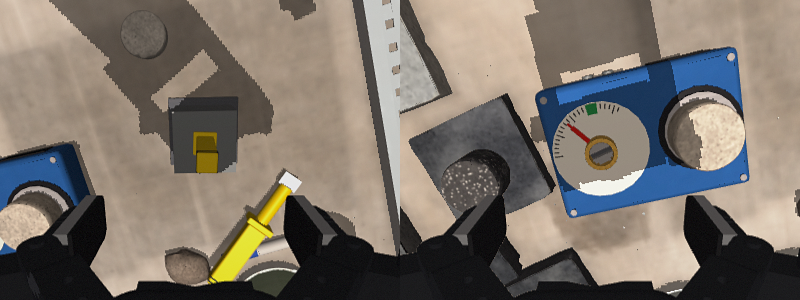

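Left half: the tool's handle top is at (205,160) in the crop, above the dark stand. Right half: collar at (601,152), hand tip at (570,127), green mark at (591,108), and the slot is visible. I'll rectify the dial and handle for angles.

```bash
cat >> h.py <<'E'
def rect(im,KT,c,z,half,px):
    # metric top view: world x right, y up
    g=np.linspace(-half,half,px); X,Y=np.meshgrid(c[0]+g,c[1]-g)
    K,T=KT; P=np.stack([X,Y,np.full_like(X,z)],-1)@T[:3,:3].T+T[:3,3]; q=P@K.T
    return cv2.remap(im,(q[...,0]/q[...,2]).astype(np.float32),(q[...,1]/q[...,2]).astype(np.float32),cv2.INTER_CUBIC)
E
python3 - <<'E'
from h import *
im,KT=load('w2'); b,KB=load('w1')
d=rect(im,KT,(.537,.108),.054,.015,400); e=rect(b,KB,(.506,.375),.12,.03,400)
f=rect(im,KT,(.537,.108),.047,.045,400)
cv2.imwrite('pics/m3.png',np.vstack([np.hstack([d,e]),])); cv2.imwrite('pics/m3b.png',f)
cv2.imwrite('pics/m3.png',cv2.resize(np.hstack([d,e,f]),(799,266)) if 0 else np.hstack([cv2.resize(x,(266,266),interpolation=cv2.INTER_AREA) for x in(d,e,f)]))
hsv=cv2.cvtColor(f,cv2.COLOR_BGR2HSV)
for nm,lo,hi in(('red',(0,150,60),(8,255,255)),('green',(60,120,50),(95,255,255))):
    m=cv2.inRange(hsv,lo,hi); ys,xs=np.nonzero(m); w=.09/399
    print(nm,len(xs),.537-.045+xs.mean()*w,.108+.045-ys.mean()*w)
    if nm=='red': print(cv2.fitLine(np.stack([xs,-ys],1).astype(np.float32),cv2.DIST_L2,0,.01,.01).ravel())
E
```

```text
red 1538 0.5204386518963208 0.09757404890640123
[   0.8136179    0.5814     126.078026  -245.72171  ]
green 1315 0.5028145458703794 0.11264876068498242
```

View pics/m3.png

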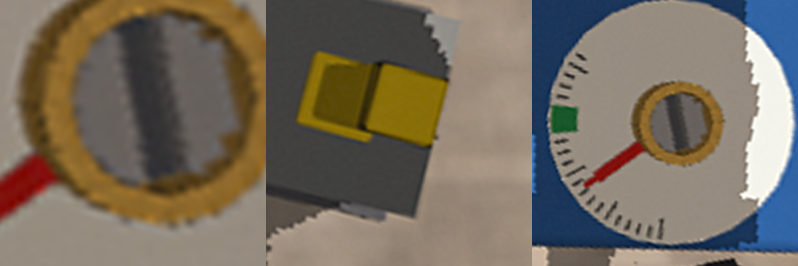

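```bash
python3 - <<'E'
from h import *
im,KT=load('w2')
c=np.array([onz('',p,.045,KT) for p in((224,160),(409,117),(421,238),(253,273))])
print(c.round(4)); print('center',c.mean(0)); 
for a,b in((0,1),(3,2),(0,3),(1,2)):
    v=c[b]-c[a]; print(np.degrees(np.arctan2(v[1],v[0])),np.linalg.norm(v))
# dial: white+grey unsaturated within
f=rect(im,KT,(.5395,.111),.0455,.05,500); w=.1/499
hsv=cv2.cvtColor(f,cv2.COLOR_BGR2HSV); m=cv2.inRange(hsv,(100,130,20),(125,255,255)); 
# dial edge: radial scan outwards from centre -> first blue
pts=[]
for t in np.radians(np.arange(0,360,3)):
    for r in np.arange(.034,.05,.0001):
        u=249.5+r*np.cos(t)/w; v=249.5-r*np.sin(t)/w
        if m[min(int(v+.5),499),min(int(u+.5),499)]: pts.append((r*np.cos(t)+.5395,r*np.sin(t)+.111));break
p=np.array(pts,np.float32); 
for _ in range(3):
    A=np.c_[2*p,np.ones(len(p))]; s=np.linalg.lstsq(A,(p**2).sum(1),rcond=None)[0]; r=np.sqrt(s[2]+s[0]**2+s[1]**2)
    e=abs(np.hypot(*(p-s[:2]).T)-r); p=p[e<max(.0012,2*np.median(e))]
print('dial',s[:2],r,len(p))
for n,zz in(('scene',.0455),):
    pass
E
```

```text
[[0.4866 0.0767 0.045 ]
 [0.4903 0.2289 0.045 ]
 [0.595  0.2257 0.045 ]
 [0.5914 0.0728 0.045 ]]
center [0.54081406 0.1510123  0.045     ]
88.59204570843131 0.1522208748045401
88.65608980259907 0.15295950006802658
-2.1706513330465618 0.10484139773699147
-1.767636354715861 0.10466319626285732
dial [0.53956432 0.11166265] 0.042336279051700884 120
```

Meter yaw is about -1.6° and the screw axis about (.5397,.1113). The hand is at 215.5° against the band at 178.4°, so the pointer is about +0.65. The slot direction is about 102.7°, and the handle is aligned with the current jaws to within ~1°.

Request:
play_rows --targets '[{"delta_pos":[-0.029,0.271,0.03],"delta_rot":[0,0,0],"claw":50},{"delta_pos":[-0.029,0.271,0.03],"delta_rot":[0,0,0],"claw":50},{"delta_pos":[-0.029,0.271,0.03],"delta_rot":[0,0,0],"claw":50},{"delta_pos":[-0.029,0.271,0.03],"delta_rot":[0,0,0],"claw":50},{"delta_pos":[-0.029,0.271,0.03],"delta_rot":[0,0,0],"claw":50},{"delta_pos":[-0.029,0.271,0.03],"delta_rot":[0,0,0],"claw":50},{"delta_pos":[-0.029,0.271,0.03],"delta_rot":[0,0,0],"claw":50},{"delta_pos":[-0.029,0.271,0.0],"delta_rot":[0,0,0],"claw":50},{"delta_pos":[-0.029,0.271,0.0],"delta_rot":[0,0,0],"claw":50},{"delta_pos":[-0.029,0.271,0.0],"delta_rot":[0,0,0],"claw":50},{"delta_pos":[-0.029,0.271,0.0],"delta_rot":[0,0,0],"claw":50},{"delta_pos":[-0.029,0.271,0.0],"delta_rot":[0,0,0],"claw":50}]'

```text
time: 3.42
eef_pos: [0.5091, 0.3782, 0.1804]
tcp_rot: [0.088, 0.7, -0.088, 0.704]
contact_force: [-0.2, -0.7, 0.3]
opening: 0.585
```

```bash
python3 - <<'E'
from h import *
s=ctrl.get_state();print(s['eef_pos'],s['time'])
im,KT=snap('wrist','w3')
e=rect(im,KT,(.507,.378),.12,.03,400); g=rect(im,KT,(.507,.378),.055,.05,400)
cv2.imwrite('pics/m4.png',np.hstack([e,g]))
hsv=cv2.cvtColor(e,cv2.COLOR_BGR2HSV); m=cv2.inRange(hsv,(20,120,140),(34,255,255)); n,l,st,ct=cv2.connectedComponentsWithStats(m)
for i in range(1,n):
    if st[i,4]>300:
        r=cv2.minAreaRect(np.argwhere(l==i)[:,::-1].astype(np.float32)); w=.06/399
        print(st[i,4],'xy',.477+r[0][0]*w,.408-r[0][1]*w,'size',np.array(r[1])*w,'ang',-r[2])
E
```

```text
[0.50906253 0.37816129 0.18041347] 3.4167
4118 xy 0.5292551985432331 0.4048628927818814 size [0.02277828 0.00726598] ang -32.47119140625
2627 xy 0.4918380147604117 0.3846849328521499 size [0.01565168 0.0158576 ] ang -14.656750679016113
9575 xy 0.507924840941465 0.3814281037983141 size [0.01544837 0.01478393] ang -14.858613014221191
```

View pics/m4.png

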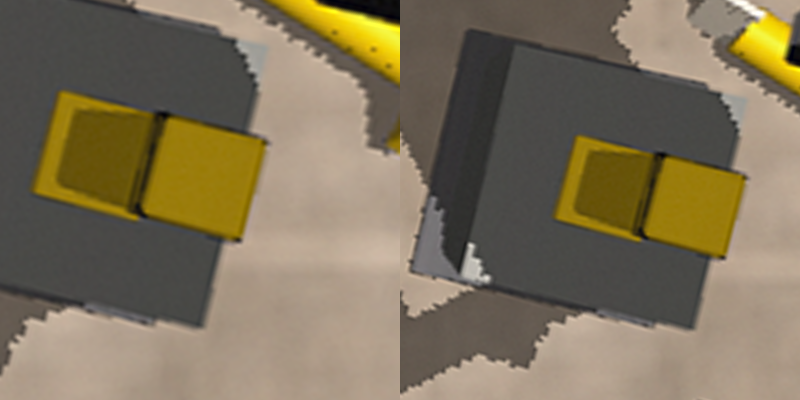

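Handle top is at (.508,.3814), about 15.5 mm across, yaw -14.7°; the stand's centre agrees at (.508,.382). Descend and grasp.

Request:
play_rows --targets '[{"delta_pos":[-0.001,0.003,-0.03],"delta_rot":[0,0,0],"claw":50},{"delta_pos":[-0.001,0.003,-0.055],"delta_rot":[0,0,0],"claw":50},{"delta_pos":[-0.001,0.003,-0.074],"delta_rot":[0,0,0],"claw":50},{"delta_pos":[-0.001,0.003,-0.074],"delta_rot":[0,0,0],"claw":50},{"delta_pos":[-0.001,0.003,-0.074],"delta_rot":[0,0,0],"claw":50},{"delta_pos":[-0.001,0.003,-0.074],"delta_rot":[0,0,0],"claw":25},{"delta_pos":[-0.001,0.003,-0.074],"delta_rot":[0,0,0],"claw":20},{"delta_pos":[-0.001,0.003,-0.074],"delta_rot":[0,0,0],"claw":10},{"delta_pos":[-0.001,0.003,-0.074],"delta_rot":[0,0,0],"claw":10},{"delta_pos":[-0.001,0.003,-0.074],"delta_rot":[0,0,0],"claw":10},{"delta_pos":[-0.001,0.003,-0.074],"delta_rot":[0,0,0],"claw":10},{"delta_pos":[-0.001,0.003,-0.074],"delta_rot":[0,0,0],"claw":10},{"delta_pos":[-0.001,0.003,-0.074],"delta_rot":[0,0,0],"claw":10}]' --newtons 35

```text
time: 4.55
eef_pos: [0.5093, 0.3816, 0.1086]
tcp_rot: [0.089, 0.698, -0.087, 0.705]
contact_force: [0.3, -1.2, 5.1]
opening: 0.178
```

Request:
play_rows --targets '[{"delta_pos":[0,0,0.02],"delta_rot":[0,0,0],"claw":10},{"delta_pos":[0,0,0.05],"delta_rot":[0,0,0],"claw":10},{"delta_pos":[0,0,0.08],"delta_rot":[0,0,0],"claw":10},{"delta_pos":[0,0,0.095],"delta_rot":[0,0,0],"claw":10},{"delta_pos":[0,0,0.095],"delta_rot":[0,0,0],"claw":10},{"delta_pos":[0.03,-0.27,0.095],"delta_rot":[0,0,0],"claw":10},{"delta_pos":[0.03,-0.27,0.095],"delta_rot":[0,0,0],"claw":10},{"delta_pos":[0.03,-0.27,0.095],"delta_rot":[0,0,0],"claw":10},{"delta_pos":[0.03,-0.27,0.095],"delta_rot":[0,0,0],"claw":10},{"delta_pos":[0.03,-0.27,0.095],"delta_rot":[0,0,0],"claw":10},{"delta_pos":[0.03,-0.27,0.095],"delta_rot":[0,0,0],"claw":10},{"delta_pos":[0.03,-0.27,0.095],"delta_rot":[0,0,0],"claw":10},{"delta_pos":[0.03,-0.27,0.095],"delta_rot":[0,0,0],"claw":10},{"delta_pos":[0.03,-0.27,0.095],"delta_rot":[0,0,0],"claw":10},{"delta_pos":[0.03,-0.27,0.095],"delta_rot":[0,0,0],"claw":10},{"delta_pos":[0.03,-0.27,0.095],"delta_rot":[0,0,0],"claw":10}]'

```text
time: 5.88
eef_pos: [0.5388, 0.1127, 0.2027]
tcp_rot: [0.088, 0.699, -0.087, 0.704]
contact_force: [0.3, -0.0, -0.3]
opening: 0.186
```

```bash
python3 - <<'E'
from h import *
s=ctrl.get_state();print(s['eef_pos'],s['time'],s['opening'],s['contact_force'])
a,KA=snap('scene','s4');b,KB=snap('side','d4');w,KW=snap('wrist','w4')
print(proj('',s['eef_pos']-[0,0,.1],KA),proj('',s['eef_pos']-[0,0,.1],KB),proj('',s['eef_pos']-[0,0,.1],KW))
def crop(im,c,h,sz): c=np.array(c).astype(int); print(c-h); return cv2.resize(im[c[1]-h:c[1]+h,c[0]-h:c[0]+h],(sz,sz),interpolation=cv2.INTER_CUBIC)
p=s['eef_pos']-[0,0,.12]
cv2.imwrite('pics/m5.png',np.hstack([crop(a,proj('',p,KA),40,266),crop(b,proj('',p,KB),40,266),crop(w,proj('',p,KW),55,266)]))
E
```

```text
[0.53877413 0.11273642 0.20268467] 5.8833 0.18552164508536942 [ 0.27354408 -0.00699869 -0.30998892]
[365.79419789 230.64284945] [349.61053051 258.34096209] [273.68093948 217.12414675]
[324 198]
[308 226]
[218 154]
```

View pics/m5.png

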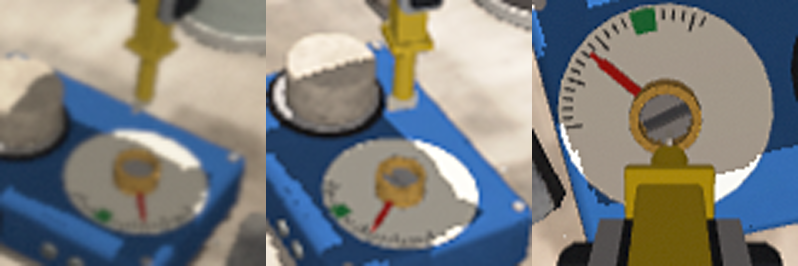

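Blade appears broad in the side view (tip at crop (403,107)) and thin in the wrist and scene views, so its width runs along -14.7°. The tip sits under the TCP to ~1 mm. Now slot angle and collar centre relative to the tip.

```bash
python3 - <<'E'
from h import *
for f,a,b in(('s4',(365.5,229.6),(365.2,249.7)),('d4',(349.2,258.2),(348.6,280.7)),('w4',(274.2,214),None)):
    im,KT=load(f); t=onz('',a,.104,KT); print(f,'tip',t[:2].round(4), 'collar',None if b is None else onz('',b,.058,KT)[:2].round(4))
print(tri(ray('',(365.2,249.7),load('s4')[1]),ray('',(348.6,280.7),load('d4')[1])), tri(ray('',(365.5,229.6),load('s4')[1]),ray('',(349.2,258.2),load('d4')[1])))
o=[]
for f in('w2','w4'):
    im,KT=load(f)
    for z in(.059,):
        g=rect(im,KT,(.5397,.1113),z,.018,400); w=.036/399; h=cv2.cvtColor(g,cv2.COLOR_BGR2HSV)
        m=cv2.inRange(h,(10,110,60),(28,255,255)); m[300:,250:]*=1
        n,l,st,ct=cv2.connectedComponentsWithStats(m); i=1+st[1:,4].argmax(); hull=cv2.convexHull(np.argwhere(l==i)[:,::-1].astype(np.float32))
        (u,v),r=cv2.minEnclosingCircle(hull); print(f,'collar',.5217+u*w,.1293-v*w,'r',r*w)
    g=rect(im,KT,(.5397,.1113),.054,.018,400); gr=cv2.cvtColor(g,cv2.COLOR_BGR2GRAY); o.append(g)
    yy,xx=np.mgrid[:400,:400]; d=np.hypot(xx-199.5,yy-199.5)*w
    sat=cv2.cvtColor(g,cv2.COLOR_BGR2HSV)[...,1]
    m=(d<.008)&(sat<80); thr=cv2.threshold(gr[m].reshape(-1,1),0,255,cv2.THRESH_OTSU)[0]; s=m&(gr<thr)
    n,l,st,ct=cv2.connectedComponentsWithStats(s.astype(np.uint8)); i=1+st[1:,4].argmax(); ys,xs=np.nonzero(l==i)
    L=cv2.fitLine(np.stack([xs,-ys],1).astype(np.float32),cv2.DIST_HUBER,0,.01,.01).ravel(); print(f,'slot ang',np.degrees(np.arctan2(L[1],L[0])),len(xs),thr,.5217+xs.mean()*w,.1293-ys.mean()*w)
    g[l==i]=(0,0,255) if 0 else g[l==i]; cv2.circle(g,(200,200),3,(0,255,0),-1)
    k=g.copy(); k[l==i]=(0,0,255); o.append(k)
cv2.imwrite('pics/m6.png',np.hstack([cv2.resize(x,(200,200)) for x in o]))
E
```

```text
s4 tip [0.5397 0.114 ] collar [0.5354 0.1069]
d4 tip [0.5375 0.1121] collar [0.5347 0.1047]
w4 tip [0.5361 0.1138] collar None
(array([0.5367, 0.1073, 0.0557]), np.float64(0.0013)) (array([0.5387, 0.1134, 0.1037]), np.float64(0.002))
w2 collar 0.5379749895368304 0.11197244726195371 r 0.01470036510955122
w2 slot ang -78.90004 9236 76.0 0.539330872330241 0.11124527462007118
w4 collar 0.5422069134934505 0.10706958494258106 r 0.020727700140243183
w4 slot ang -78.56522 9140 82.0 0.5393423948273309 0.11126881591286751
```

View pics/m6.png

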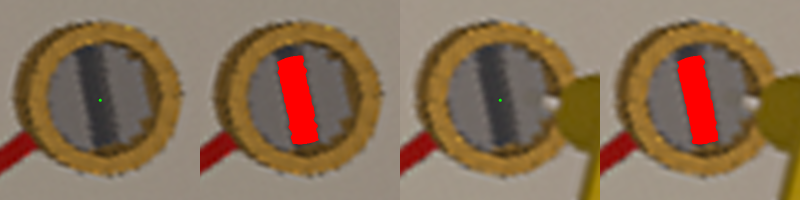

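Request:
play_rows --targets '[{"delta_pos":[0.0007,-0.0014,0],"delta_rot":[0,0,-0.354],"claw":10},{"delta_pos":[0.0007,-0.0014,0],"delta_rot":[0,0,-0.354],"claw":10},{"delta_pos":[0.0007,-0.0014,0],"delta_rot":[0,0,-0.354],"claw":10},{"delta_pos":[0.0007,-0.0014,0],"delta_rot":[0,0,-0.354],"claw":10},{"delta_pos":[0.0007,-0.0014,0],"delta_rot":[0,0,-0.354],"claw":10},{"delta_pos":[0.0007,-0.0014,0],"delta_rot":[0,0,-0.354],"claw":10},{"delta_pos":[0.0007,-0.0014,0],"delta_rot":[0,0,-0.354],"claw":10},{"delta_pos":[0.0007,-0.0014,0],"delta_rot":[0,0,-0.354],"claw":10},{"delta_pos":[0.0007,-0.0014,0],"delta_rot":[0,0,-0.354],"claw":10},{"delta_pos":[0.0007,-0.0014,0],"delta_rot":[0,0,-0.354],"claw":10},{"delta_pos":[0.0007,-0.0014,-0.02],"delta_rot":[0,0,-0.354],"claw":10},{"delta_pos":[0.0007,-0.0014,-0.034],"delta_rot":[0,0,-0.354],"claw":10},{"delta_pos":[0.0007,-0.0014,-0.034],"delta_rot":[0,0,-0.354],"claw":10},{"delta_pos":[0.0007,-0.0014,-0.034],"delta_rot":[0,0,-0.354],"claw":10},{"delta_pos":[0.0007,-0.0014,-0.034],"delta_rot":[0,0,-0.354],"claw":10}]'

```text
time: 7.28
eef_pos: [0.5402, 0.1117, 0.1701]
tcp_rot: [0.443, 0.547, -0.445, 0.554]
contact_force: [-0.5, -0.4, -0.7]
opening: 0.18
```

```bash
python3 - <<'E'
from h import *
from scipy.spatial.transform import Rotation as R
s=ctrl.get_state();M=R.from_quat(s['tcp_rot']).as_matrix();print(s['eef_pos'],s['time'],s['qpos'].round(3),s['contact_force'],'x axis',M[:,0],'yaw y',np.degrees(np.arctan2(M[1,1],M[0,1])))
a,KA=snap('scene','s5');b,KB=snap('side','d5');w,KW=snap('wrist','w5')
def crop(im,c,h,sz): c=np.array(c).round().astype(int); print(c-h); return cv2.resize(im[c[1]-h:c[1]+h,c[0]-h:c[0]+h],(sz,sz),interpolation=cv2.INTER_CUBIC)
p=[s['eef_pos'][0],s['eef_pos'][1],.062]
cv2.imwrite('pics/m7.png',np.hstack([crop(a,proj('',p,KA),20,266),crop(b,proj('',p,KB),20,266),crop(w,proj('',p,KW),40,266)]))
E
```

```text
[0.54021436 0.11169039 0.17005476] 7.2833 [ 0.023  0.102  1.956 -0.008  1.077 -0.186] [-0.54878402 -0.40403833 -0.74476017] x axis [ 0.00598431 -0.00726555 -0.9999557 ] yaw y 12.191261773535393
[344 226]
[329 256]
[233 174]
```

View pics/m7.png

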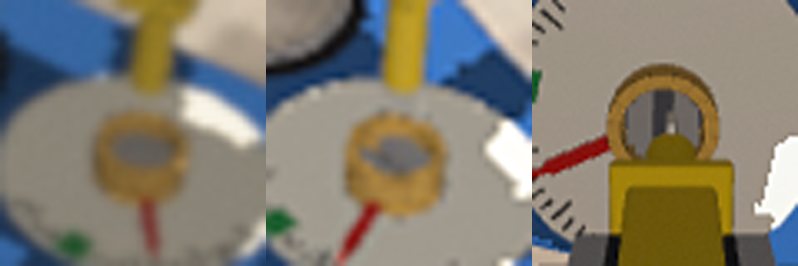

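Wrist view: the blade tip at (671,125) sits right of the slot line (663); scene and side views show the shank ~2–3 mm image-right of the collar centre. I'll correct by (-2, +1.5) mm, lower to just above the rim and look once more.

Request:
play_rows --targets '[{"delta_pos":[-0.002,0.0015,0],"delta_rot":[0,0,0],"claw":10},{"delta_pos":[-0.002,0.0015,-0.004],"delta_rot":[0,0,0],"claw":10},{"delta_pos":[-0.002,0.0015,-0.008],"delta_rot":[0,0,0],"claw":10},{"delta_pos":[-0.002,0.0015,-0.008],"delta_rot":[0,0,0],"claw":10},{"delta_pos":[-0.002,0.0015,-0.008],"delta_rot":[0,0,0],"claw":10}]'

```text
time: 7.85
eef_pos: [0.5381, 0.113, 0.1619]
tcp_rot: [0.444, 0.547, -0.445, 0.553]
contact_force: [0.2, 0.9, -0.3]
opening: 0.182
```

```bash
python3 - <<'E'
from h import *
from scipy.spatial.transform import Rotation as R
s=ctrl.get_state();M=R.from_quat(s['tcp_rot']).as_matrix();print(s['eef_pos'],s['contact_force'],'x axis',M[:,0],'yaw y',np.degrees(np.arctan2(M[1,1],M[0,1])))
a,KA=snap('scene','s6');b,KB=snap('side','d6');w,KW=snap('wrist','w6')
def crop(im,c,h,sz): c=np.array(c).round().astype(int); print(c-h); return cv2.resize(im[c[1]-h:c[1]+h,c[0]-h:c[0]+h],(sz,sz),interpolation=cv2.INTER_CUBIC)
p=s['eef_pos'].copy();p[2]=.062
cv2.imwrite('pics/m8.png',np.hstack([crop(a,proj('',p,KA),20,266),crop(b,proj('',p,KB),20,266),crop(w,proj('',p,KW)-[0,8],24,266)]))
# predicted px of tip axis point, in each view, as if tool on TCP axis
t=s['eef_pos']+M[:,0]*.0986; print(t,[proj('',t,k).round(1) for k in(KA,KB,KW)])
E
```

```text
[0.53809161 0.11297352 0.16193678] [ 0.16142482  0.92049495 -0.33758744] x axis [ 0.00591167 -0.00725294 -0.99995622] yaw y 12.133974593790567
[343 226]
[328 256]
[249 186]
[0.5386745  0.11225838 0.06334109] [array([363.8, 245.6]), array([348.4, 275.2]), array([273.6, 219.1])]
```

View pics/m8.png

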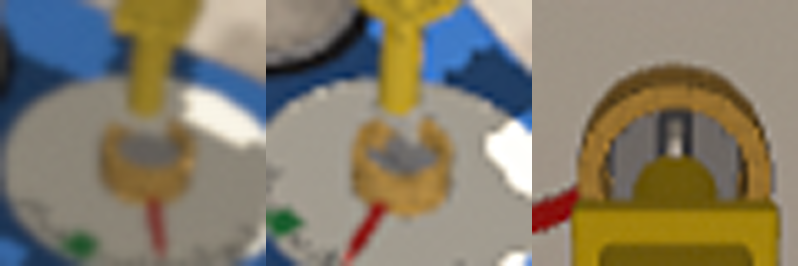

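Blade (676) lies over the slot line (674) and collar centre (676) in the wrist view; shank and collar agree to <1 mm in scene and side. Lower gently.

Request:
play_rows --targets '[{"delta_pos":[0,0,-0.002],"delta_rot":[0,0,0],"claw":10},{"delta_pos":[0,0,-0.004],"delta_rot":[0,0,0],"claw":10},{"delta_pos":[0,0,-0.006],"delta_rot":[0,0,0],"claw":10},{"delta_pos":[0,0,-0.008],"delta_rot":[0,0,0],"claw":10},{"delta_pos":[0,0,-0.0085],"delta_rot":[0,0,0],"claw":10},{"delta_pos":[0,0,-0.0085],"delta_rot":[0,0,0],"claw":10}]'

```text
time: 8.5
eef_pos: [0.5384, 0.1129, 0.1537]
tcp_rot: [0.444, 0.547, -0.445, 0.554]
contact_force: [-0.7, -0.1, -1.5]
opening: 0.181
```

Request:
play_rows --targets '[{"delta_pos":[0,0,-0.001],"delta_rot":[0,0,0],"claw":10},{"delta_pos":[0,0,-0.002],"delta_rot":[0,0,0],"claw":10},{"delta_pos":[0,0,-0.002],"delta_rot":[0,0,0],"claw":10}]'

```text
time: 8.75
eef_pos: [0.5384, 0.1128, 0.1515]
tcp_rot: [0.444, 0.547, -0.445, 0.554]
contact_force: [-0.6, -0.5, -0.4]
opening: 0.182
```

Request:
play_rows --targets '[{"delta_pos":[0,0,-0.001],"delta_rot":[0,0,0],"claw":10},{"delta_pos":[0,0,-0.002],"delta_rot":[0,0,0],"claw":10},{"delta_pos":[0,0,-0.003],"delta_rot":[0,0,0],"claw":10},{"delta_pos":[0,0,-0.003],"delta_rot":[0,0,0],"claw":10}]'

```text
time: 9.08
eef_pos: [0.5383, 0.1128, 0.1483]
tcp_rot: [0.444, 0.547, -0.445, 0.553]
contact_force: [0.4, 0.3, -1.8]
opening: 0.181
```

Request:
play_rows --targets '[{"delta_pos":[0,0,-0.0005],"delta_rot":[0,0,0],"claw":10},{"delta_pos":[0,0,-0.001],"delta_rot":[0,0,0],"claw":10},{"delta_pos":[0,0,-0.001],"delta_rot":[0,0,0],"claw":10}]'

```text
time: 9.33
eef_pos: [0.5383, 0.1128, 0.1472]
tcp_rot: [0.444, 0.547, -0.445, 0.553]
contact_force: [0.3, -0.2, -0.6]
opening: 0.184
```

The blade is in to ~0.6 mm off the floor without force. Turn clockwise in steps.

Request:
play_rows --targets '[{"delta_pos":[0,0,0],"delta_rot":[0,0,-0.02],"claw":10},{"delta_pos":[0,0,0],"delta_rot":[0,0,-0.04],"claw":10},{"delta_pos":[0,0,0],"delta_rot":[0,0,-0.06],"claw":10},{"delta_pos":[0,0,0],"delta_rot":[0,0,-0.08],"claw":10},{"delta_pos":[0.0002,0,0],"delta_rot":[0,0,-0.1],"claw":10},{"delta_pos":[0.0003,0.0001,0],"delta_rot":[0,0,-0.12],"claw":10},{"delta_pos":[0.0003,0.0001,0],"delta_rot":[0,0,-0.12],"claw":10}]'

```text
time: 9.92
eef_pos: [0.5384, 0.113, 0.1471]
tcp_rot: [-0.538, -0.454, 0.541, -0.46]
contact_force: [0.3, -1.0, -0.6]
opening: 0.181
```

```bash
cat >> h.py <<'E'
def hand(f):
    im,KT=snap('wrist',f); c=np.array([.5397,.1113])
    g=rect(im,KT,c,.047,.045,400); w=.09/399; h=cv2.cvtColor(g,cv2.COLOR_BGR2HSV)
    m=cv2.inRange(h,(0,150,60),(8,255,255))|cv2.inRange(h,(172,150,60),(180,255,255)); n,l,st,ct=cv2.connectedComponentsWithStats(m)
    i=1+st[1:,4].argmax(); ys,xs=np.nonzero(l==i); p=np.stack([-.045+xs*w,.045-ys*w],1)
    L=cv2.fitLine(p.astype(np.float32),cv2.DIST_L2,0,.0001,.001).ravel(); far=p[np.hypot(*p.T).argmax()]
    a=np.degrees(np.arctan2(L[1],L[0])); q=np.degrees(np.arctan2(p[:,1].mean(),p[:,0].mean()))
    mg=cv2.inRange(h,(60,120,50),(95,255,255)); yg,xg=np.nonzero(mg)
    print('red n',len(xs),'line ang',a%180,'mean dir',q%360,'tip r',np.hypot(*far),'green n',len(xg),'dir',np.degrees(np.arctan2(.045-yg.mean()*w,-.045+xg.mean()*w))%360 if len(xg) else None)
E
python3 - <<'E'
from h import *
from scipy.spatial.transform import Rotation as R
s=ctrl.get_state();M=R.from_quat(s['tcp_rot']).as_matrix();print(s['eef_pos'],s['contact_force'],s['wrist_torque'],'x axis',M[:,0],'yaw y',np.degrees(np.arctan2(M[1,1],M[0,1])))
hand('w7')
E
```

```text
[0.53843562 0.11295239 0.14705368] [ 0.3046402  -0.98282942 -0.6230905 ] [-0.03787894  0.01083514  0.01665009] x axis [ 0.00250291 -0.00939548 -0.99995273] yaw y -9.513273483414695
red n 1081 line ang 30.715376 mean dir 209.53116622640664 tip r 0.03810394719733952 green n 1352 dir 177.6615073890498
```

Request:
play_rows --targets '[{"delta_pos":[0,0,0],"delta_rot":[0,0,-0.018],"claw":10},{"delta_pos":[0,0,0],"delta_rot":[0,0,-0.036],"claw":10},{"delta_pos":[0.0001,0,0],"delta_rot":[0,0,-0.054],"claw":10},{"delta_pos":[0.0002,0,0],"delta_rot":[0,0,-0.072],"claw":10},{"delta_pos":[0.0002,0,0],"delta_rot":[0,0,-0.09],"claw":10},{"delta_pos":[0.0003,0,0],"delta_rot":[0,0,-0.108],"claw":10},{"delta_pos":[0.0003,0,0],"delta_rot":[0,0,-0.126],"claw":10},{"delta_pos":[0.0004,0,0],"delta_rot":[0,0,-0.144],"claw":10},{"delta_pos":[0.0004,0,0],"delta_rot":[0,0,-0.144],"claw":10}]'

```text
time: 10.72
eef_pos: [0.5389, 0.113, 0.1471]
tcp_rot: [-0.626, -0.322, 0.63, -0.328]
contact_force: [0.1, 0.3, -0.7]
opening: 0.184
```

```bash
python3 - <<'E'
from h import *
from scipy.spatial.transform import Rotation as R
s=ctrl.get_state();M=R.from_quat(s['tcp_rot']).as_matrix();print(s['eef_pos'],s['contact_force'],s['wrist_torque'],'x axis',M[:,0],'yaw y',np.degrees(np.arctan2(M[1,1],M[0,1])))
hand('w8')
E
```

```text
[0.53894151 0.11304022 0.14707838] [ 0.05322701  0.34032064 -0.68441143] [ 0.02907084 -0.05389298  0.04733082] x axis [-0.00140361 -0.00932518 -0.99995553] yaw y -35.273081047655076
red n 1068 line ang 4.5867567 mean dir 183.94737447945775 tip r 0.03814798567585919 green n 1174 dir 177.07592553181092
```

Request:
play_rows --targets '[{"delta_pos":[0,0,0],"delta_rot":[0,0,-0.012],"claw":10},{"delta_pos":[0,0,0],"delta_rot":[0,0,-0.024],"claw":10},{"delta_pos":[0.0001,0,0],"delta_rot":[0,0,-0.035],"claw":10},{"delta_pos":[0.0001,0,0],"delta_rot":[0,0,-0.035],"claw":10},{"delta_pos":[0.0001,0,0],"delta_rot":[0,0,-0.035],"claw":10},{"delta_pos":[0.0001,0,0],"delta_rot":[0,0,-0.035],"claw":10}]'

```text
time: 11.27
eef_pos: [0.5391, 0.113, 0.1471]
tcp_rot: [-0.642, -0.289, 0.646, -0.294]
contact_force: [0.0, 1.1, -0.8]
opening: 0.18
```

```bash
python3 - <<'E'
from h import *
from scipy.spatial.transform import Rotation as R
s=ctrl.get_state();M=R.from_quat(s['tcp_rot']).as_matrix();print(s['eef_pos'],s['contact_force'],s['wrist_torque'],'yaw y',np.degrees(np.arctan2(M[1,1],M[0,1])))
hand('w9')
im,KT=load('w9'); cv2.imwrite('pics/m9.png',np.hstack([rect(im,KT,(.5397,.1113),.047,.045,400),cv2.resize(im[60:360,80:480],(533,400))])[:,:800])
E
```

```text
[0.53906748 0.11304075 0.14709557] [ 0.03520479  1.11236435 -0.79187548] [-0.05274938 -0.12539806  0.04811722] yaw y -41.37340520233832
red n 1066 line ang 178.64839 mean dir 177.99685818963917 tip r 0.03824123274635038 green n 908 dir 176.97623176129113
```

View pics/m9.png

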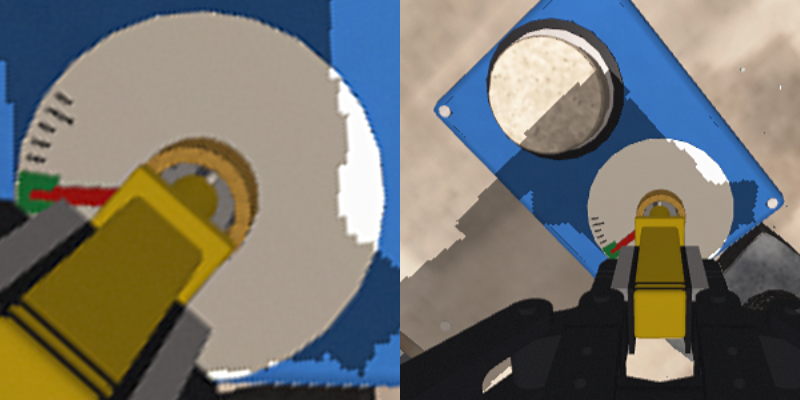

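The hand lies in the middle of the green band in the rectified view (tip at (35,193), green at y 173–213). Back off slightly within the play and lift.

Request:
play_rows --targets '[{"delta_pos":[0,0,0],"delta_rot":[0,0,0.02],"claw":10},{"delta_pos":[0,0,0],"delta_rot":[0,0,0.03],"claw":10},{"delta_pos":[0,0,0],"delta_rot":[0,0,0.03],"claw":10},{"delta_pos":[0,0,0.003],"delta_rot":[0,0,0.03],"claw":10},{"delta_pos":[0,0,0.007],"delta_rot":[0,0,0.03],"claw":10},{"delta_pos":[0,0,0.014],"delta_rot":[0,0,0.03],"claw":10},{"delta_pos":[0,0,0.03],"delta_rot":[0,0,0.03],"claw":10},{"delta_pos":[0,0,0.06],"delta_rot":[0,0,0.03],"claw":10},{"delta_pos":[0,0,0.06],"delta_rot":[0,0,0.03],"claw":10},{"delta_pos":[0,0,0.06],"delta_rot":[0,0,0.03],"claw":10}]'

```text
time: 12.15
eef_pos: [0.5406, 0.1131, 0.2102]
tcp_rot: [-0.63, -0.317, 0.63, -0.325]
contact_force: [-0.1, 0.0, -0.5]
opening: 0.18
```

```bash
python3 - <<'E'
from h import *
from scipy.spatial.transform import Rotation as R
s=ctrl.get_state();M=R.from_quat(s['tcp_rot']).as_matrix();print(s['eef_pos'],s['contact_force'],s['opening'],s['qpos'].round(2))
hand('w10')
y=np.degrees(np.arctan2(M[1,1],M[0,1])); print('yaw',y,'back',(75.6-y)/180,'d',np.array([.509,.3816])-s['eef_pos'][:2])
G=R.from_quat([.089,.698,-.087,.705]); print('rv/pi',((G*R.from_quat(s['tcp_rot']).inv()).as_rotvec()/np.pi).round(4))
E
```

```text
[0.54061862 0.11314119 0.21016616] [-0.12693208  0.02864377 -0.53785467] 0.179514630581487 [ 0.03  0.06  1.92 -0.01  1.15  0.66]
red n 1328 line ang 178.18384 mean dir 178.37719499403659 tip r 0.0375849989260403 green n 889 dir 177.6430921517835
yaw -36.00227067314213 back 0.6200126148507896 d [-0.03161862  0.26845881]
rv/pi [-0.0023  0.0011  0.6206]
```

Request:
play_rows --targets '[{"delta_pos":[0,0.0,0],"delta_rot":[-0.002,0.001,0.62],"claw":10},{"delta_pos":[0,0.0,0],"delta_rot":[-0.002,0.001,0.62],"claw":10},{"delta_pos":[-0.0316,0.2685,0],"delta_rot":[-0.002,0.001,0.62],"claw":10},{"delta_pos":[-0.0316,0.2685,0],"delta_rot":[-0.002,0.001,0.62],"claw":10},{"delta_pos":[-0.0316,0.2685,0],"delta_rot":[-0.002,0.001,0.62],"claw":10},{"delta_pos":[-0.0316,0.2685,0],"delta_rot":[-0.002,0.001,0.62],"claw":10},{"delta_pos":[-0.0316,0.2685,0],"delta_rot":[-0.002,0.001,0.62],"claw":10},{"delta_pos":[-0.0316,0.2685,0],"delta_rot":[-0.002,0.001,0.62],"claw":10},{"delta_pos":[-0.0316,0.2685,0],"delta_rot":[-0.002,0.001,0.62],"claw":10},{"delta_pos":[-0.0316,0.2685,0],"delta_rot":[-0.002,0.001,0.62],"claw":10},{"delta_pos":[-0.0316,0.2685,0],"delta_rot":[-0.002,0.001,0.62],"claw":10},{"delta_pos":[-0.0316,0.2685,0],"delta_rot":[-0.002,0.001,0.62],"claw":10},{"delta_pos":[-0.0316,0.2685,0],"delta_rot":[-0.002,0.001,0.62],"claw":10},{"delta_pos":[-0.0316,0.2685,0],"delta_rot":[-0.002,0.001,0.62],"claw":10},{"delta_pos":[-0.0316,0.2685,0],"delta_rot":[-0.002,0.001,0.62],"claw":10},{"delta_pos":[-0.0316,0.2685,0],"delta_rot":[-0.002,0.001,0.62],"claw":10},{"delta_pos":[-0.0316,0.2685,0],"delta_rot":[-0.002,0.001,0.62],"claw":10},{"delta_pos":[-0.0316,0.2685,0],"delta_rot":[-0.002,0.001,0.62],"claw":10},{"delta_pos":[-0.0316,0.2685,0],"delta_rot":[-0.002,0.001,0.62],"claw":10},{"delta_pos":[-0.0316,0.2685,0],"delta_rot":[-0.002,0.001,0.62],"claw":10}]'

```text
time: 13.87
eef_pos: [0.5077, 0.3815, 0.2077]
tcp_rot: [0.089, 0.698, -0.089, 0.705]
contact_force: [0.1, -0.3, -0.5]
opening: 0.183
```

Request:
play_rows --targets '[{"delta_pos":[0.001,0,-0.02],"delta_rot":[0,0,0],"claw":10},{"delta_pos":[0.001,0,-0.04],"delta_rot":[0,0,0],"claw":10},{"delta_pos":[0.001,0,-0.05],"delta_rot":[0,0,0],"claw":10},{"delta_pos":[0.001,0,-0.056],"delta_rot":[0,0,0],"claw":10},{"delta_pos":[0.001,0,-0.06],"delta_rot":[0,0,0],"claw":10},{"delta_pos":[0.001,0,-0.06],"delta_rot":[0,0,0],"claw":10}]'

```text
time: 14.37
eef_pos: [0.5085, 0.3814, 0.1471]
tcp_rot: [0.089, 0.698, -0.089, 0.705]
contact_force: [0.2, -0.7, -0.1]
opening: 0.18
```

```bash
python3 - <<'E'
from h import *
s=ctrl.get_state();print(s['eef_pos'],s['contact_force'],s['wrist_torque'],s['opening'])
E
```

```text
[0.5084612  0.38139334 0.14708996] [ 0.23691764 -0.69543383 -0.09923332] [ 0.03989691 -0.01098911 -0.04282701] 0.17961069664415116
```

Tip is ~6 mm inside the hole with no force. Continue to just above rest.

Request:
play_rows --targets '[{"delta_pos":[0.0005,0,-0.008],"delta_rot":[0,0,0],"claw":10},{"delta_pos":[0.0005,0,-0.016],"delta_rot":[0,0,0],"claw":10},{"delta_pos":[0.0005,0,-0.024],"delta_rot":[0,0,0],"claw":10},{"delta_pos":[0.0005,0,-0.032],"delta_rot":[0,0,0],"claw":10},{"delta_pos":[0.0005,0,-0.036],"delta_rot":[0,0,0],"claw":10},{"delta_pos":[0.0005,0,-0.038],"delta_rot":[0,0,0],"claw":10},{"delta_pos":[0.0005,0,-0.038],"delta_rot":[0,0,0],"claw":10}]'

```text
time: 14.95
eef_pos: [0.5089, 0.3813, 0.1089]
tcp_rot: [0.089, 0.698, -0.09, 0.705]
contact_force: [0.5, 0.6, -0.6]
opening: 0.183
```

Request:
play_rows --targets '[{"delta_pos":[0,0,0],"delta_rot":[0,0,0],"claw":20},{"delta_pos":[0,0,0],"delta_rot":[0,0,0],"claw":25},{"delta_pos":[0,0,0],"delta_rot":[0,0,0],"claw":35},{"delta_pos":[0,0,0],"delta_rot":[0,0,0],"claw":45},{"delta_pos":[0,0,0],"delta_rot":[0,0,0],"claw":50},{"delta_pos":[0,0,0],"delta_rot":[0,0,0],"claw":50},{"delta_pos":[0,0,0],"delta_rot":[0,0,0],"claw":50},{"delta_pos":[0,0,0.02],"delta_rot":[0,0,0],"claw":50},{"delta_pos":[0,0,0.05],"delta_rot":[0,0,0],"claw":50},{"delta_pos":[0,0,0.09],"delta_rot":[0,0,0],"claw":50},{"delta_pos":[0,0,0.11],"delta_rot":[0,0,0],"claw":50},{"delta_pos":[0,0,0.11],"delta_rot":[0,0,0],"claw":50},{"delta_pos":[0,0,0.11],"delta_rot":[0,0,0],"claw":50},{"delta_pos":[0,0,0.11],"delta_rot":[0,0,0],"claw":50}]'

```text
time: 16.12
eef_pos: [0.5083, 0.381, 0.2177]
tcp_rot: [0.088, 0.699, -0.09, 0.704]
contact_force: [0.0, -0.9, 0.3]
opening: 0.584
```

```bash
python3 - <<'E'
from h import *
s=ctrl.get_state();print(s['eef_pos'],s['contact_force'],s['opening'],s['time'])
a,KA=snap('scene','s9');b,KB=snap('side','d9');w,KW=snap('wrist','w11')
cv2.imwrite('pics/m10.png',np.hstack([cv2.resize(a[150:300,200:400],(266,200)),cv2.resize(b[170:320,240:440],(266,200)),cv2.resize(w,(266,200))]))
e=rect(w,KW,(.508,.381),.12,.03,400); m=cv2.inRange(cv2.cvtColor(e,cv2.COLOR_BGR2HSV),(20,120,140),(34,255,255)); n,l,st,ct=cv2.connectedComponentsWithStats(m); k=.06/399
for i in range(1,n):
    if st[i,4]>1500:
        r=cv2.minAreaRect(np.argwhere(l==i)[:,::-1].astype(np.float32)); print('xy',.478+r[0][0]*k,.411-r[0][1]*k,np.array(r[1])*k,-r[2])
E
```

```text
[0.50827342 0.38102429 0.21768162] [ 0.0483777  -0.87461337  0.33732945] 0.5839831703907621 16.1167
xy 0.5293533788695372 0.4055112793427661 [0.01729323 0.01097744] -0.0
xy 0.49212594788056563 0.3856981100211466 [0.01323257 0.01656286] -13.626995086669922
xy 0.507478108112077 0.38199513462611606 [0.01444272 0.01484391] -14.03624439239502
```

View pics/m10.png

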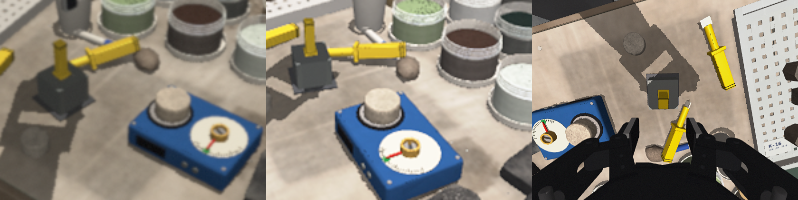

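The last picture shows the tool upright in its stand and the hand on the green band. Pebble at scene (310,195) and spare puck at (226,256) haven't moved. The two larger yellow tools now lie on the bench; w1 (1.4 s) already shows one lying. The gripper is clear, so I hand in.

```bash
python3 -c "
from plant import ctrl
print(ctrl.sign_off())"
```

```text
the job is handed in; nothing more can be done
None
```

I turned the red hand to the middle of the green band with the small yellow tool, put the tool back in its stand and handed the job in at about 16 s. No verdict was reported.

**Turning the screw:** The blade dropped into the slot with no noticeable force. I turned it clockwise in three steps, and the wrist force readings stayed around 1–2 N throughout.

**Last checks:**
- **Hand:** with the tool lifted out, it reads about 178.3°, against 178.4° for the middle of the band by the meter's yaw and 177.6° by the green patch. That puts the error at about 0.01 rad.
- **Tool:** it stands upright in the stand, within about 1 mm of where it was. The gripper is open and about 10 cm above it.
- **Other things:** the reference puck is on its pad, and the pebble and spare puck are at the same pixels as before.

**What disagreed:**
- **Larger yellow tools:** both stood upright in the first picture and lie on the bench in the last one. At least one was already down after my first move at 1.4 s. The fingertips passed well above them by my estimate, so they may have fallen on their own. I have no picture in between, so I can't rule out that my move did it.
- **Collar position:** my early scene/side estimate was 3–4 mm off the wrist-camera one, probably because I counted the collar's side wall. I settled it by comparing the tool and the collar from close up.

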